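# Load a thread spool into the sprung dock

### The arm

A 6-joint arm with a two-finger parallel gripper is mounted at the origin on a cart in front of the work surface, level with it; the furniture and walls round the work are solid. World frame = base frame: x ahead of the robot, y to its left, z up, the work surface at z = 0. Lengths are in mm, angles in degrees, forces in N, time in s.
With the tool pointing down it reaches from about 300 to 775 mm from the base axis. Payload 14.6 kg.
Tool frame: the origin (TCP) lies at the very end of the fingers, on their centre line; the grasp point (between the pads) lies 19 mm behind it; z points along the fingers, y is the line along which they close (so a half turn about z gives the same grasp; the last joint's range is limited). The gripper opens to 94 mm and grips with 3 to 60 N. Pads are 16 mm wide; open, the fingers measure 119 mm over their backs; the gripper's body (75 mm by 177 mm) begins 78 mm behind the grasp point.
Start: joints at [-70.279, 17.183, 87.147, -0, 75.671, -3.816], TCP at [219.631, -504.234, 205.446] pointing down, gripper open.
Joint ranges: [-173.82, 173.82], [-45.26, 126.66], [13.44, 144.39], [-59.66, 239.66], [0, 175.72], [-146.38, 146.38]. Speed limits (degrees/s): [127.2, 127.2, 147.25, 180, 180, 180].

### API

Orientations are given as [roll, pitch, yaw] about the fixed x, y, z axes, in that order (R = Rz(yaw) Ry(pitch) Rx(roll)).
In Python, from workcell import r, vision, ticket, regions_of, mark_of gives the robot as it stands.
- The arm moves only by the tool drive_tool, never from a script. Its argument "moves" is one flat list of numbers, 7 for each row, row after row: the turn, a rotation vector about the tool's x, y, z as a fraction of full scale, then the shift along the tool's x, y, z as a fraction of full scale, then the opening, from 0 (shut) to 1 (fully open). In form: [wx, wy, wz, x, y, z, hand, wx, wy, wz, x, y, z, hand, ...]. A call has 1 to 20 rows; each row shifts and turns the commanded pose from where the row before left it, along the tool's axes as they then stand; what a row does not reach is not made up. Full scale, the value 1, is 0.02 m for a shift and 0.1 rad for a turn. A row lasts 1/12 s, in which the tool goes at most 41.7 mm and 7.16 degrees, less where a joint would pass 70% of its speed; a pose out of reach is approached as far as the arm can. A call with a number of a shift or a turn outside -1 to 1 is refused whole. A call with a gripper value outside its range is refused whole. The fingers move at their own pace and stop on an object; the grip force is fixed at half the most. Time passes only in rows, so rows that do not move let the fingers close. It gives the time, the measured TCP pose, the force, the opening and the grip force at its end, in the units of the state.
- r.get_obs(): the state, without advancing time (a new reading comes with each control period).
- vision.get_image(name): name is "side" or "top" or "wrist"; returns a dict with "frame" (400x640x3 uint8, blue, green, red), "mtx" (3x3 intrinsics, pixels), "k1" (the pictures are not rectified: a ray, as slopes to the right and down, at radius r is drawn at 1 + k1 r^2 times it, then the intrinsics apply), "pose" (4x4, takes a point from camera to world coordinates). Camera axes: x right, y down, z forward; pixel columns grow to the right and rows downward; lengths in mm; the calibration is good to about 2 mm. A picture is of the moment at which its call begins. There is no depth.
- ticket.finish_job(): hands the job in; it is judged then, once.
Trained networks look in a picture, given as the dict that the camera call returned (one of the last four; its "shot" number tells which), for a name from the list of things; names that differ only in an ending like _2 or _b are one class to them, and where a whole thing is asked for, a point or a joint stands for the part that bears it (a point fixed in the world has none). Each returns a list of dicts, best first, with "confidence" (0 to 1); they miss things now and then, are a little off and sometimes report something else, mostly with a low value. They report only what shows in the picture. A call takes as long as a camera call.
- regions_of(name, picture): "pixels" (400x640 bool, what is visible of it) and "box" ([centre column, centre row, width, height] in pixels, round what is visible of it).
- mark_of(name, picture): "point" ([row, column] in pixels: a listed point, or the origin of a listed thing).
The state is a dict: "t": time; "joint_positions": joint angles; "joint_velocities": joint speeds; "effort": joint torques, N m; "tool_pos": TCP position; "eef_rot": TCP orientation; "contact_force": force on the tool from outside, world axes, zero at the start; "torque": the same for the moment, N m; "gripper_width": opening from 0.0 (shut) to 1.0 (fully open); "grip_force": force on a finger pad.
Only numpy, scipy, OpenCV 4.12 (cv2) and the standard library are available. Lean on these libraries where they do the work, as an engineer would, in place of code of your own. Each camera call takes 0.05 s, during which the arm holds its last target. There are 200 camera calls.

### The job

Slide the spool of thread, upright, along the board of the spool dock into its channel: push the sprung flap open with it (not over the top) and press on gently against the spring follower until the flap has swung shut behind it, without ramming the follower or forcing the spool against the dock. Keep hold while the follower brings the spool gently back to rest against the closed flap, then let go; leave the wax puck, the snap tub, the wooden slicker and the small setting anvil where they are.

Things in the scene. Friction and masses are not known exactly. Their poses are not given: they have to be found in the camera images.
- spool_black_mid (a point): centre of the thread spool: an upright cylinder with flanged ends, 42 mm in diameter, 54 mm tall, about 70 g, standing on the table; the point is on its axis, half-way up; its z axis points up. A loose tail of thread at one side is only for looks
- dock: board of the spool dock, fixed: plywood 214 x 96 mm, 6 mm thick. Origin: on the table, on its middle line; x points into the channel, y left as one looks in, z up; board x -87 to 127 mm. On it, open at the top, the aluminium channel: inner faces of its walls at y = -27 and +27 mm, tops 19 mm above the table. The channel is screwed on through slots: the shut flap lies anywhere from x = -12 to +12 mm
- dock_entry (a point): where to set the spool's centre down in front of the flap: dock x = -55, y = -3.5, z = 33 mm (board top at 6 mm), axes as the dock's. Here the walls flare out to about +-40 mm as a lead-in. Fingers should close along dock y, with the fingertips 21 mm or more above the spool's foot (they then clear walls and flap) and a firm grip (the foot drags and would tilt it)
- flap (a joint): angle of the sprung steel flap, rad: 0 shut, straight across the channel, at a stop (it cannot swing outward); 1.57 open, inward along the left wall. 36 mm long, 4 mm thick, z 7.5 to 20.5 mm; upright hinge at y = +22 mm. The spring always shuts it: 1.3 N at its free edge shut, 2.7 N open. Open, it leaves the passing spool's centre only y = -6 to -1 mm; it shuts once that is 51 mm past the hinge
- follower (a joint): travel, m, of the upright black follower plate (36 mm wide, z 8 to 54 mm) along dock +x: 0 at rest, 40 mm behind the shut flap; 0.0365 at its hard stop, which it meets when the spool is only 4 to 5 mm past where the flap can shut. Its spring pushes towards the flap: 4 N at rest, 9 N there. A loaded spool rests at 0.004, its centre 23 mm behind the flap. Let go early, it shoots back
- beeswax_mid (a point): bystander: round puck of wax, 51 mm across, 18 mm high; its centre
- snap_pot_mid (a point): bystander: small round tub with a lid, 51 mm across, 34 mm high; its centre
- slicker_mid (a point): bystander: turned wooden slicker lying down, 114 mm long, 25 mm thick; its centre
- setter_base_mid (a point): bystander: small steel setting anvil, a disc 33 mm across, 17 mm high; its centre

How it is judged (in metres and radians):
On the way, in this order (a step that is already met when the one before it is completed fails the run):
1. The spool, standing on the board in the channel's mouth, holds the flap open (value of joint flap above 0.8 rad and z of spool_black_mid in the frame of dock below 0.041 m and x of spool_black_mid in the frame of dock between -0.03 and 0.062 m and contact force between spool_black and flap above 0.3 N), for 0.1 s.
2. The spool is pressed in against the follower and the flap has shut behind it (value of joint flap below 0.15 rad and value of joint follower above 0.015 m and z of spool_black_mid in the frame of dock below 0.041 m and contact force between spool_black and follower above 1 N), for 0.1 s.
At the end, for the whole second after the job is handed in: The spool stands upright (within 0.12 rad) and still on the dock's board inside the channel, within 12 mm of its middle line, held between the shut flap (under 0.1 rad) and the follower (pushed in by 1 to 9 mm) (value of joint flap below 0.1 rad and value of joint follower between 0.001 and 0.009 m and x of spool_black_mid in the frame of dock between 0.004 and 0.042 m and y of spool_black_mid in the frame of dock between -0.012 and 0.012 m and z of spool_black_mid in the frame of dock below 0.038 m and angle between spool_black_mid's own z axis and vertical below 0.12 rad and linear speed of spool_black below 0.02 m/s); the robot touches nothing.
It fails at once if The spool is rammed against the follower with more than 25 N (contact force between spool_black and follower above 25 N).
It fails at once if The spool is forced against the dock's board, channel or flap with more than 45 N (contact force between spool_black and dock above 45 N or contact force between spool_black and channel above 45 N).
It fails at once if The spool shoots along the channel faster than 0.5 m/s (linear speed of spool_black above 0.5 m/s and z of spool_black_mid in the frame of dock below 0.041 m and horizontal distance between spool_black_mid and dock below 0.075 m).
It fails at once if A bystander is moved by more than 30 mm (distance of any of beeswax_mid, snap_pot_mid, slicker_mid, setter_base_mid from where it was at the start of the episode above 0.03 m).
It also fails if it takes over 59 s, if anything falls off the work surface, if the arm or the gripper's body presses on something with over 40 N, if the wrist force passes 120 N, or if a joint passes its speed limit or range.

## Working session

There is one attempt and no reset: what is moved stays moved. The work goes in short steps, Python scripts to look and compute and a tool call to move; the robot and the scene stay as the last step left them, time stands still between calls to the robot, and variables do not carry over. Pictures are saved under pics/ and viewed, at most 12 in all, crops included, and the job is handed in when it is done.

Besides the shell and the picture viewer there is one more tool, called after "Request:" by a JSON object that holds its "op" and its "data", one argument or row to a line. drive_tool: Moves the arm, as the interface text tells. Shift numbers are shares of 0.02 m and turn numbers shares of 0.1 rad, none past 1 either way. Its arguments: {"type":"object","properties":{"moves":{"type":"array"}},"required":["moves"]}

```bash
mkdir -p pics; cat > h.py <<'E'
import numpy as np, cv2
from workcell import r, vision, ticket, regions_of, mark_of
def ray(im,row,col):
    m=im["mtx"]; x=np.array([(col-m[0,2])/m[0,0],(row-m[1,2])/m[1,1]]); u=x.copy()
    for _ in range(20): u=x/(1+im["k1"]*(u@u))
    P=im["pose"]; return P[:3,3],P[:3,:3]@np.array([u[0],u[1],1.])
def at_z(im,row,col,z):
    o,d=ray(im,row,col); return o+d*(z-o[2])/d[2]
def proj(im,p):
    P=im["pose"]; q=P[:3,:3].T@(np.asarray(p,float)-P[:3,3]); u=q[:2]/q[2]; u=u*(1+im["k1"]*(u@u))
    m=im["mtx"]; return np.array([m[0,0]*u[0]+m[0,2],m[1,1]*u[1]+m[1,2]])
E
python3 - <<'E'
from h import *
np.set_printoptions(precision=1,suppress=True)
ims={}
for c in("top","side"):
    im=vision.get_image(c); ims[c]=im; cv2.imwrite(f"pics/{c}0.png",im["frame"]); print(c,im["pose"][:3,3])
    for n,z in(("spool_black_mid",27),("dock",0),("dock_entry",33),("flap",14),("follower",30),("beeswax_mid",9),("snap_pot_mid",17),("slicker_mid",12),("setter_base_mid",8)):
        for m in mark_of(n,im)[:1]: print(n,round(m["confidence"],2),np.array(m["point"]),at_z(im,*m["point"],z))
o=r.get_obs();print(o["t"],o["tool_pos"],o["eef_rot"],o["contact_force"],o["gripper_width"])
E
```

```text
top [ 435.1 -132.2  894.1]
spool_black_mid 0.75 [231.8 357.4] [ 471.3 -244.4   27. ]
dock 0.59 [206.  205.4] [532.8 109.6   0. ]
dock_entry 0.78 [227.3 199.6] [480.8 112.3  33. ]Traceback (most recent call last):
  File "<stdin>", line 7, in <module>
ValueError: it knows: beeswax_mid, dock, dock_entry, setter_base_mid, slicker_mid, snap_pot_mid, spool_black_mid
```

```bash
python3 - <<'E'
from h import *
np.set_printoptions(precision=1,suppress=True)
for c in("top","side"):
    im=vision.get_image(c); cv2.imwrite(f"pics/{c}0.png",im["frame"]); print(c,im["pose"][:3,3])
    for n,z in(("spool_black_mid",27),("dock",0),("dock_entry",33),("beeswax_mid",9),("snap_pot_mid",17),("slicker_mid",12),("setter_base_mid",8)):
        for m in mark_of(n,im)[:1]: print(n,round(m["confidence"],2),np.array(m["point"]),at_z(im,*m["point"],z))
o=r.get_obs();print(o["t"],o["tool_pos"],o["eef_rot"],o["contact_force"],o["gripper_width"])
E
```

```text
top [ 435.1 -132.2  894.1]
spool_black_mid 0.64 [231.6 355. ] [ 471.7 -239.    27. ]
dock 0.67 [205.4 203.7] [534.2 113.7   0. ]
dock_entry 0.74 [227.6 199.4] [480.1 112.8  33. ]
beeswax_mid 0.8 [183.4 373.6] [ 585.6 -286.5    9. ]
snap_pot_mid 0.78 [221.3 421.2] [ 495.8 -393.8   17. ]
slicker_mid 0.66 [146.8 317.1] [ 672.8 -153.7   12. ]
setter_base_mid 0.69 [192.9 445.1] [ 563.5 -455.5    8. ]
side [ 448.7 -856.6  690.1]
spool_black_mid 0.89 [251.4 287.4] [ 465.3 -238.6   27. ]
dock 0.86 [159.5 299. ] [528.  103.8   0. ]
dock_entry 0.8 [150.  276.6] [472.8 109.4  33. ]
beeswax_mid 0.82 [263.1 352.5] [ 589.8 -275.4    9. ]
snap_pot_mid 0.91 [316.7 310.3] [ 489.6 -391.5   17. ]
slicker_mid 0.78 [216.5 374.1] [ 663.5 -154.2   12. ]
setter_base_mid 0.72 [337.7 355.7] [ 560.8 -440.8    8. ]
1.0 [ 219.6 -504.3  205.5] [180.   -0.   23.5] [-0.6  0.3  0.4] 1.0003224979535186
```

View pics/top0.png

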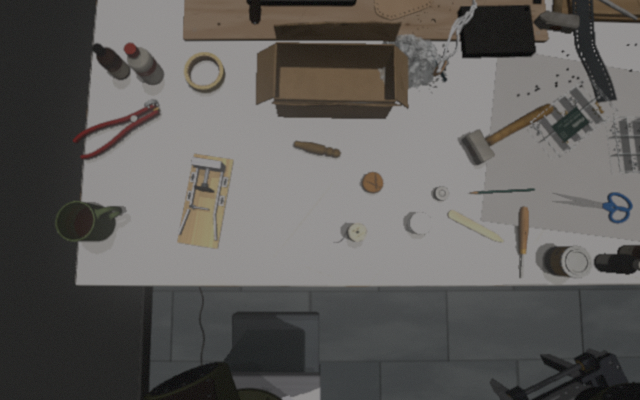

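View pics/side0.png

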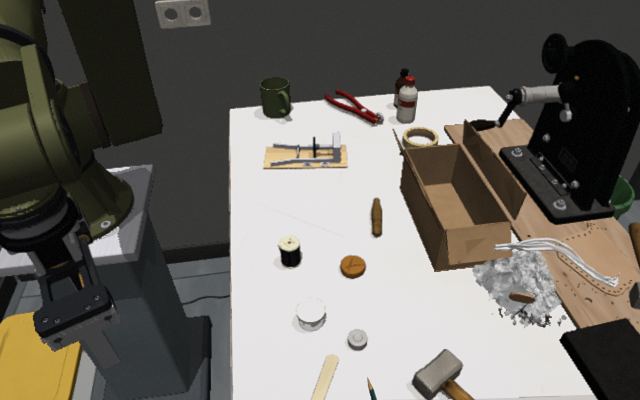

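The dock lies upper left in the top view, with its board corners at about (196,153), (234,158), (217,247) and (178,243), so its yaw is about -11°. The spool is at (357,232). I'll turn to the dock yaw and go above the spool.

Request:
{"op": "drive_tool", "data": {
  "moves": [0, 0, 1, 0, 0, 0, 1, 0, 0, 1, 0, 0, 0, 1, 0, 0, 1, 0, 0, 0, 1, 0, 0, 1, 0, 0, 0, 1, 0, 0, 1, 0, 0, 0, 1, 0, 0, 1, 0, 0, 0, 1, 0, 0, 0, 0.65, -0.95, 0, 1, 0, 0, 0, 0.65, -0.95, 0, 1, 0, 0, 0, 0.65, -0.95, 0, 1, 0, 0, 0, 0.65, -0.95, 0, 1, 0, 0, 0, 0.65, -0.95, 0, 1, 0, 0, 0, 0.65, -0.95, 0, 1, 0, 0, 0, 0.65, -0.95, 0, 1, 0, 0, 0, 0.65, -0.95, 0, 1, 0, 0, 0, 0.65, -0.95, 0, 1, 0, 0, 0, 0.65, -0.95, 0, 1, 0, 0, 0, 0.65, -0.95, 0, 1, 0, 0, 0, 0.65, -0.95, 0, 1, 0, 0, 0, 0.65, -0.95, 0, 1, 0, 0, 0, 0, 0, 0, 1]
}}

```text
t: 2.67
tool_pos: [434.0, -291.2, 205.5]
eef_rot: [-180.0, -0.0, -10.7]
contact_force: [0.7, 0.2, -1.1]
gripper_width: 0.998
grip_force: 0.0
```

```bash
python3 - <<'E'
from h import *
np.set_printoptions(precision=1,suppress=True)
im=vision.get_image("wrist"); cv2.imwrite("pics/w1.png",im["frame"]); print(im["pose"])
for n,z in(("spool_black_mid",27),):
    for m in mark_of(n,im)[:1]: print(n,round(m["confidence"],2),np.array(m["point"]),at_z(im,*m["point"],z))
    for g in regions_of(n,im)[:1]: print(g["confidence"],g["box"])
o=r.get_obs();print(o["t"],o["tool_pos"],o["eef_rot"],o["contact_force"],o["joint_positions"])
E
```

```text
[[  -0.2   -1.    -0.2  502.2]
 [  -1.     0.2    0.  -304.7]
 [  -0.     0.2   -1.   384.1]
 [   0.     0.     0.     1. ]]
spool_black_mid 0.57 [163.2 281.4] [ 472.6 -244.1   27. ]
0.81 [279.4, 164.4, 43.9, 35.9]
2.8167 [ 431.9 -293.6  205.4] [180.    0.  -10.8] [0.1 0.3 0.3] [-38.2  13.6  91.6  -0.   74.7  62.6]
```

View pics/w1.png

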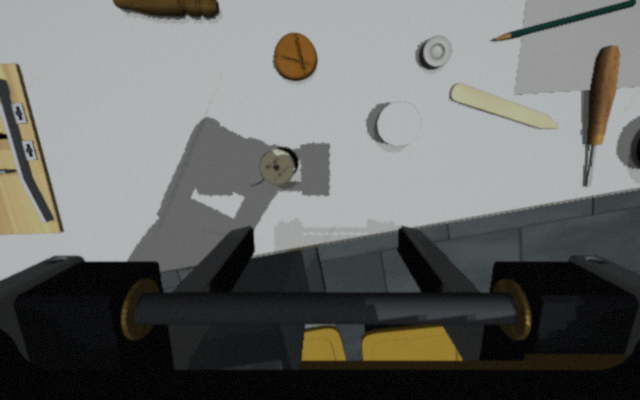

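The wrist view shows the spool's top at about (280,166), which agrees with the network. I'll centre over it and go halfway down.

Request:
{"op": "drive_tool", "data": {
  "moves": [0, 0, 0, 0.37, -0.725, 0, 1, 0, 0, 0, 0.37, -0.725, 0, 1, 0, 0, 0, 0.37, -0.725, 0, 1, 0, 0, 0, 0.37, -0.725, 0, 1, 0, 0, 0, 0, 0, 1, 1, 0, 0, 0, 0, 0, 1, 1, 0, 0, 0, 0, 0, 1, 1, 0, 0, 0, 0, 0, 1, 1, 0, 0, 0, 0, 0, 0, 1, 0, 0, 0, 0, 0, 0, 1]
}}

```text
t: 3.65
tool_pos: [471.4, -242.6, 125.4]
eef_rot: [-180.0, 0.1, -10.9]
contact_force: [-0.3, 0.1, 1.0]
gripper_width: 1.0
grip_force: 0.0
```

```bash
python3 - <<'E'
from h import *
np.set_printoptions(precision=1,suppress=True)
im=vision.get_image("wrist"); 
n="spool_black_mid"
for m in mark_of(n,im)[:1]: print(n,round(m["confidence"],2),np.array(m["point"]),at_z(im,*m["point"],27))
for g in regions_of(n,im)[:1]: print(g["confidence"],g["box"])
o=r.get_obs();p=o["tool_pos"];print(o["t"],p,o["eef_rot"])
f=im["frame"].copy()
# top rim circle drawn for the assumed spool at the network's spot
c=at_z(im,*m["point"],27)
for a in np.linspace(0,6.28,40):
    q=proj(im,[c[0]+21*np.cos(a),c[1]+21*np.sin(a),54]); cv2.circle(f,tuple(int(v) for v in q),1,(0,0,255),-1)
cv2.imwrite("pics/w2.png",f)
E
```

```text
spool_black_mid 0.72 [201.  328.4] [ 472. -246.   27.]
0.92 [324.1, 203.8, 48.9, 55.3]
3.8 [ 472.4 -242.7  126.9] [180.   -0.1 -10.9]
```

View pics/w2.png

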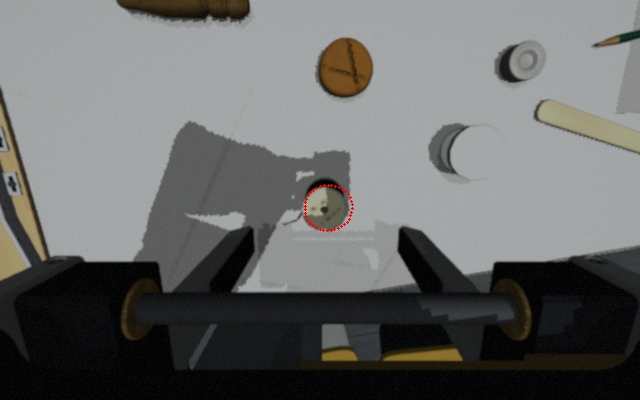

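The drawn rim sits about 3 px right of the real one, so the spool is at (472,-243), directly under the tool. I'll go down and grip.

Request:
{"op": "drive_tool", "data": {
  "moves": [0, 0, 0, 0, 0, 0.9, 1, 0, 0, 0, 0, 0, 0.9, 1, 0, 0, 0, 0, 0, 0.9, 1, 0, 0, 0, 0, 0, 0.9, 1, 0, 0, 0, 0, 0, 0.9, 1, 0, 0, 0, 0, 0, 0.64, 1, 0, 0, 0, 0, 0, 0, 1, 0, 0, 0, 0, 0, 0, 0, 0, 0, 0, 0, 0, 0, 0, 0, 0, 0, 0, 0, 0, 0, 0, 0, 0, 0, 0, 0, 0, 0, 0, 0, 0, 0, 0, 0, 0, 0, 0, 0, 0, 0, 0, 0, 0, 0, 0, 0, 0, 0, 0, 0, 0, 0, 0, 0, 0]
}}

```text
t: 5.05
tool_pos: [472.1, -242.0, 22.7]
eef_rot: [180.0, -0.0, -10.8]
contact_force: [0.3, 0.6, -0.1]
gripper_width: 0.47
grip_force: 0.0
```

Request:
{"op": "drive_tool", "data": {
  "moves": [0, 0, 0, 0, 0, 0, 0, 0, 0, 0, 0, 0, 0, 0, 0, 0, 0, 0, 0, 0, 0, 0, 0, 0, 0, 0, -0.2, 0, 0, 0, 0, 0, 0, -0.4, 0, 0, 0, 0, 0, 0, -0.8, 0, 0, 0, 0, 0, 0, -0.8, 0, 0, 0, 0, 0, 0, -0.8, 0, 0, 0, 0, 0, 0, -0.8, 0, 0, 0, 0, 0, 0, -0.8, 0, 0, 0, 0, 0, 0, -0.8, 0, 0, 0, 0, 0, 0, -0.4, 0, 0, 0, 0, 0, 0, 0, 0]
}}

```text
t: 6.13
tool_pos: [472.7, -242.4, 140.7]
eef_rot: [179.9, -0.2, -10.8]
contact_force: [-0.2, -0.6, -0.4]
gripper_width: 0.436
grip_force: 30.0
```

Request:
{"op": "drive_tool", "data": {
  "moves": [0, 0, 0, -0.13, -0.43, 0, 0, 0, 0, 0, -0.256, -0.86, 0, 0, 0, 0, 0, -0.256, -0.86, 0, 0, 0, 0, 0, -0.256, -0.86, 0, 0, 0, 0, 0, -0.256, -0.86, 0, 0, 0, 0, 0, -0.256, -0.86, 0, 0, 0, 0, 0, -0.256, -0.86, 0, 0, 0, 0, 0, -0.256, -0.86, 0, 0, 0, 0, 0, -0.256, -0.86, 0, 0, 0, 0, 0, -0.256, -0.86, 0, 0, 0, 0, 0, -0.256, -0.86, 0, 0, 0, 0, 0, -0.256, -0.86, 0, 0, 0, 0, 0, -0.256, -0.86, 0, 0, 0, 0, 0, -0.256, -0.86, 0, 0, 0, 0, 0, -0.256, -0.86, 0, 0, 0, 0, 0, -0.256, -0.86, 0, 0, 0, 0, 0, -0.256, -0.86, 0, 0, 0, 0, 0, -0.256, -0.86, 0, 0, 0, 0, 0, -0.13, -0.43, 0, 0, 0, 0, 0, 0, 0, 0, 0]
}}

```text
t: 7.8
tool_pos: [438.9, 80.7, 137.9]
eef_rot: [180.0, 0.1, -10.7]
contact_force: [0.2, 0.2, -0.9]
gripper_width: 0.44
grip_force: 30.0
```

```bash
python3 - <<'E'
from h import *
np.set_printoptions(precision=1,suppress=True)
im=vision.get_image("wrist"); cv2.imwrite("pics/w3.png",im["frame"])
np.savez("w3.npz",**{k:np.array(v) for k,v in im.items()})
t=vision.get_image("top")
for i in(im,t):
  for n,z in(("dock",0),("dock_entry",33),("spool_black_mid",145)):
    for m in mark_of(n,i)[:1]: print(n,round(m["confidence"],2),np.array(m["point"]),at_z(i,*m["point"],z))
  for g in regions_of("dock",i)[:1]:
    c=cv2.boxPoints(cv2.minAreaRect(np.argwhere(g["pixels"])[:,::-1].astype(np.float32)))
    print(g["confidence"]); print(np.array([np.r_[q,at_z(i,q[1],q[0],6)] for q in c]))
o=r.get_obs();p=o["tool_pos"];print(o["t"],p,o["eef_rot"],o["contact_force"])
E
```

```text
dock 0.68 [117.4 278.5] [527.5 113.2   0. ]
dock_entry 0.97 [174.3 278.5] [473.4 120.4  33. ]
spool_black_mid 0.73 [241.8 327.7] [439.6  78.7 145. ]
0.95
[[219.4   0.1 639.6 142.8   6. ]
 [321.3  -5.  626.2  48.8   6. ]
 [331.4 197.7 434.3  74.5   6. ]
 [229.5 202.8 449.4 185.2   6. ]]
dock 0.57 [207.9 204.6] [528.3 111.4   0. ]
dock_entry 0.94 [229.9 199.1] [475.  113.3  33. ]
spool_black_mid 0.36 [208.3 203.8] [512.4  73.4 145. ]
0.83
[[179.6 228.5 479.4 166.7   6. ]
 [192.9 152.6 660.2 142.2   6. ]
 [233.3 159.6 643.   45.3   6. ]
 [220.  235.5 463.2  71.9   6. ]]
8.3 [439.7  79.1 138.6] [-180.    -0.   -10.9] [ 0.4 -0.3 -1. ]
```

View pics/w3.png

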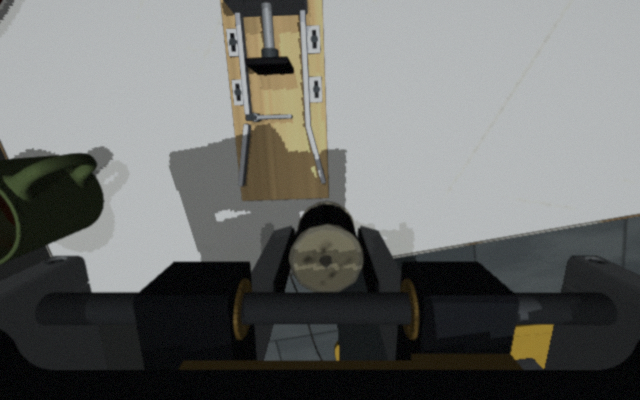

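The picture shows the dock's board front corners at about (242,199) and (328,199), the shut flap at row 117 (columns 250–292), and the follower at about (270,66). I'll enlarge this part for exact pixels.

```bash
python3 - <<'E'
import cv2
f=cv2.imread("pics/w3.png")[0:210,200:350]
f=cv2.resize(f,None,fx=4,fy=2.85,interpolation=cv2.INTER_CUBIC)
f=cv2.convertScaleAbs(f,alpha=1.3,beta=25)
cv2.imwrite("pics/w3c.png",f);print(f.shape)
E
```

```text
(598, 600, 3)
```

View pics/w3c.png

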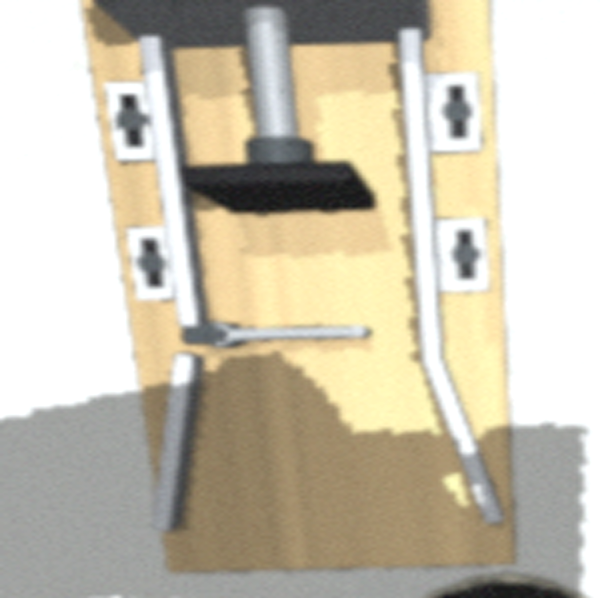

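```bash
python3 - <<'E'
from h import *
np.set_printoptions(precision=1,suppress=True)
d=np.load("w3.npz"); im={k:d[k] for k in("mtx","pose")}; im["k1"]=float(d["k1"])
W=lambda x,y,z: at_z(im,y/2.85,200+x/4,z)[:2]
FL,FR,BL,BR=W(168,571,6),W(516,562,6),W(85,10,6),W(492,5,6)
print("cam",im["pose"][:3,3],"corners",FL,FR,BL,BR)
a=lambda v:np.degrees(np.arctan2(v[1],v[0]))
print("yaw L,R,front",a(BL-FL),a(BR-FR),a(FL-FR)-90,"width",np.linalg.norm(FL-FR))
yaw=np.radians((a(BL-FL)+a(BR-FR))/2); ex=np.array([np.cos(yaw),np.sin(yaw)]); ey=np.array([-ex[1],ex[0]])
mid=(FL+FR)/2; O=mid+87*ex; print("yaw",np.degrees(yaw),"O",O,"entry",O-55*ex-3.5*ey)
D=lambda x,y,z:(lambda v:np.array([v@ex,v@ey]))(W(x,y,z)-O)
for n,x,y,z in(("flap hinge",205,333,20.5),("flap tip",370,331,20.5),("wallL front",190,325,19),("wallL in back",163,40,19),("wallR top L",430,355,19),("wallR top L back",403,35,19),("foll TL",190,168,54),("foll TR",350,166,54),("foll BR",372,205,8),("foll BL",237,208,8)): print(n,D(x,y,z))
o=r.get_obs();p=o["tool_pos"];print(o["t"],p,o["eef_rot"],o["gripper_width"])
E
```

```text
cam [507.4  67.3 316.4] corners [449.6 171.1] [435.4  77. ] [636.6 141.9] [620.5  48.2]
yaw L,R,front -8.889568942277373 -8.846210084454546 -8.591447841240566 width 95.1383198406963
yaw -8.86788951336596 O [528.4 110.7] entry [473.5 115.7]
flap hinge [-0.8 25.7]
flap tip [ -1.4 -14.4]
wallL front [ 2.1 29.4]
wallL in back [88.4 27. ]
wallR top L [ -9.7 -28.5]
wallR top L back [ 88.1 -27.1]
foll TL [43.5 16.3]
foll TR [ 43.  -16.7]
foll BR [ 40.6 -16.1]
foll BL [40.7 17. ]
8.3 [439.7  79.1 138.6] [-180.    -0.   -10.9] 0.43090248954034926
```

Board edges, walls, flap and follower agree: dock yaw is -8.9°, origin (528.4,110.7), and the flap is at dock x of about -1. I'll turn by +2° of yaw, go over the entry and come down to 8 mm above the board.

Request:
{"op": "drive_tool", "data": {
  "moves": [0, 0, -0.35, 0, 0, 0, 0, 0, 0, 0, 0.3475, -0.5175, 0, 0, 0, 0, 0, 0.3475, -0.5175, 0, 0, 0, 0, 0, 0.3475, -0.5175, 0, 0, 0, 0, 0, 0.3475, -0.5175, 0, 0, 0, 0, 0, 0, 0, 0, 0, 0, 0, 0, 0, 0, 0.7, 0, 0, 0, 0, 0, 0, 0.7, 0, 0, 0, 0, 0, 0, 0.7, 0, 0, 0, 0, 0, 0, 0.7, 0, 0, 0, 0, 0, 0, 0.7, 0, 0, 0, 0, 0, 0, 0.7, 0, 0, 0, 0, 0, 0, 0.6, 0, 0, 0, 0, 0, 0, 0.3, 0, 0, 0, 0, 0, 0, 0, 0, 0, 0, 0, 0, 0, 0, 0]
}}

```text
t: 9.63
tool_pos: [473.5, 115.8, 36.9]
eef_rot: [180.0, 0.0, -8.8]
contact_force: [-1.3, 0.2, -0.5]
gripper_width: 0.437
grip_force: 30.0
```

```bash
python3 - <<'E'
from h import *
np.set_printoptions(precision=1,suppress=True)
O=np.array([528.4,110.7]);y=np.radians(-8.87);ex=np.array([np.cos(y),np.sin(y)]);ey=np.array([-ex[1],ex[0]])
im=vision.get_image("wrist"); f=im["frame"].copy()
def line(pts,c):
    q=[proj(im,np.r_[O+a*ex+b*ey,z]) for a,b,z in pts]
    for s,t in zip(q,q[1:]): cv2.line(f,tuple(map(int,s)),tuple(map(int,t)),c,1)
line([(-87,48,6),(-87,-48,6),(127,-48,6),(127,48,6),(-87,48,6)],(0,0,255))
line([(0,27,19),(90,27,19)],(0,255,0));line([(-8,-27,19),(90,-27,19)],(0,255,0));line([(-1,22,20.5),(-1,-14,20.5)],(255,0,0))
cv2.imwrite("pics/w4.png",f[:300])
o=r.get_obs();p=o["tool_pos"];v=p[:2]-O;print(o["t"],p,o["eef_rot"],o["contact_force"],"dock",v@ex,v@ey)
E
```

```text
9.6833 [473.8 115.9  37.3] [-180.    -0.    -8.8] [-0.   0.3 -1. ] dock -54.75140971429983 -3.2458125398847084
```

View pics/w4.png

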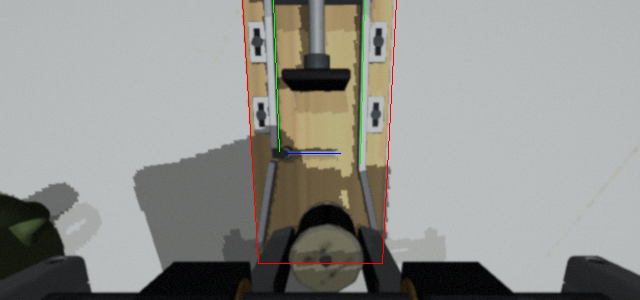

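The overlay of board, walls and flap matches the picture within about 1 px. I'll set the spool down gently.

Request:
{"op": "drive_tool", "data": {
  "moves": [0, 0, 0, 0, 0, 0.2, 0, 0, 0, 0, 0, 0, 0.1, 0, 0, 0, 0, 0, 0, 0.03, 0, 0, 0, 0, 0, 0, 0.02, 0, 0, 0, 0, 0, 0, 0, 0, 0, 0, 0, 0, 0, 0, 0]
}}

```text
t: 10.18
tool_pos: [473.6, 116.0, 29.7]
eef_rot: [-180.0, -0.0, -8.8]
contact_force: [-0.3, 0.0, -0.7]
gripper_width: 0.436
grip_force: 30.0
```

Request:
{"op": "drive_tool", "data": {
  "moves": [0, 0, 0, 0, 0, 0.025, 0, 0, 0, 0, 0, 0, 0.025, 0, 0, 0, 0, 0, 0, 0, 0, 0, 0, 0, 0, 0, 0, 0]
}}

```text
t: 10.52
tool_pos: [473.6, 116.0, 28.7]
eef_rot: [-180.0, -0.0, -8.8]
contact_force: [0.5, 0.6, -0.3]
gripper_width: 0.432
grip_force: 30.0
```

Request:
{"op": "drive_tool", "data": {
  "moves": [0, 0, 0, 0, 0, 0.02, 0, 0, 0, 0, 0, 0, 0.02, 0, 0, 0, 0, 0, 0, 0, 0]
}}

```text
t: 10.77
tool_pos: [473.7, 116.1, 28.7]
eef_rot: [-180.0, -0.0, -8.8]
contact_force: [-4.4, -0.9, 12.5]
gripper_width: 0.436
grip_force: 30.0
```

```bash
python3 -c "
from h import *
o=r.get_obs();print(o['tool_pos'],o['contact_force'],o['torque'])"
```

```text
[473.73885423 116.07584138  28.66414545] [-4.36111325 -0.90196728 12.45200404] [-0.20096456  0.9004384  -0.00398995]
```

Request:
{"op": "drive_tool", "data": {
  "moves": [0, 0, 0, 0, 0.02, -0.03, 0, 0, 0, 0, 0, 0, 0, 0, 0, 0, 0, 0.1, 0, 0, 0, 0, 0, 0, 0.1, 0, 0, 0, 0, 0, 0, 0.1, 0, 0, 0, 0, 0, 0, 0.1, 0, 0, 0, 0, 0, 0, 0.1, 0, 0, 0, 0, 0, 0, 0.1, 0, 0, 0, 0, 0, 0, 0.1, 0, 0, 0, 0, 0, 0, 0.1, 0, 0, 0, 0, 0, 0, 0.1, 0, 0, 0, 0, 0, 0, 0.1, 0, 0, 0, 0, 0, 0, 0.1, 0, 0, 0, 0, 0, 0, 0.1, 0, 0, 0]
}}

```text
t: 11.93
tool_pos: [497.0, 112.1, 28.7]
eef_rot: [-180.0, 0.0, -8.8]
contact_force: [-3.8, 0.1, 7.6]
gripper_width: 0.437
grip_force: 30.0
```

Request:
{"op": "drive_tool", "data": {
  "moves": [0, 0, 0, 0, 0, -0.015, 0, 0, 0, 0, 0.1, 0, 0, 0, 0, 0, 0, 0.1, 0, 0, 0, 0, 0, 0, 0.1, 0, 0, 0, 0, 0, 0, 0.1, 0, 0, 0, 0, 0, 0, 0.1, 0, 0, 0, 0, 0, 0, 0.1, 0, 0, 0, 0, 0, 0, 0.1, 0, 0, 0, 0, 0, 0, 0.1, 0, 0, 0, 0, 0, 0, 0.1, 0, 0, 0, 0, 0, 0, 0.1, 0, 0, 0]
}}

```text
t: 12.85
tool_pos: [516.5, 109.0, 28.7]
eef_rot: [180.0, 0.1, -8.8]
contact_force: [-8.9, 1.7, 8.2]
gripper_width: 0.433
grip_force: 30.0
```

```bash
cat >> h.py <<'E'
O=np.array([528.4,110.7]);_y=np.radians(-8.87);ex=np.array([np.cos(_y),np.sin(_y)]);ey=np.array([-ex[1],ex[0]])
def st():
    o=r.get_obs();v=np.array(o["tool_pos"][:2])-O;F=np.array(o["contact_force"])
    print("t",o["t"],"dock",(v@ex).round(2),(v@ey).round(2),"z",round(o["tool_pos"][2],2),"F dock",(F[:2]@ex).round(1),(F[:2]@ey).round(1),F[2].round(1),"rot",np.round(o["eef_rot"],2))
E
python3 -c "
from h import *
st()"
```

```text
t 12.85 dock -11.48 -3.49 z 28.71 F dock -9.1 0.3 8.2 rot [ 1.7999e+02  9.0000e-02 -8.8300e+00]
```

Request:
{"op": "drive_tool", "data": {
  "moves": [0, 0, 0, 0, 0, -0.025, 0, 0, 0, 0, 0.1, 0, 0, 0, 0, 0, 0, 0.1, 0, 0, 0, 0, 0, 0, 0.1, 0, 0, 0, 0, 0, 0, 0.1, 0, 0, 0, 0, 0, 0, 0.1, 0, 0, 0, 0, 0, 0, 0.1, 0, 0, 0, 0, 0, 0, 0.1, 0, 0, 0, 0, 0, 0, 0.1, 0, 0, 0]
}}

```text
t: 13.6
tool_pos: [532.7, 106.1, 29.0]
eef_rot: [180.0, 0.0, -8.8]
contact_force: [-4.8, -1.6, -0.4]
gripper_width: 0.438
grip_force: 30.0
```

```bash
python3 -c "
from h import *
st()
a=vision.get_image('wrist')['frame'][:300];b=vision.get_image('side')['frame'][110:210,220:400]
cv2.imwrite('pics/w5.png',cv2.resize(a[50:270,180:480],None,fx=2,fy=2));cv2.imwrite('pics/s5.png',cv2.resize(b,None,fx=4,fy=4))
cv2.imwrite('pics/ws5.png',np.vstack([cv2.resize(a[60:270,200:440],(600,300)),cv2.resize(b,(600,300))]))"
```

```text
t 13.6 dock 4.92 -3.89 z 29.01 F dock -4.5 -2.3 -0.4 rot [ 1.7996e+02  5.0000e-02 -8.8300e+00]
```

View pics/ws5.png

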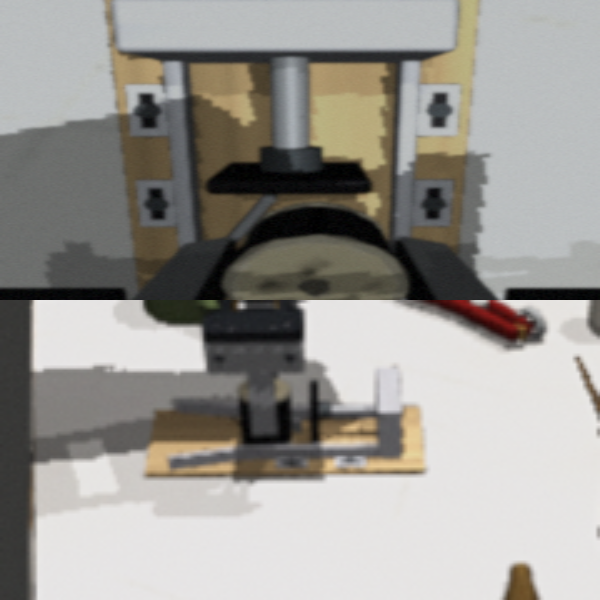

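The flap is swung in along the spool's left side (the bar left of the spool in the wrist view), and the spool is upright. I'll go on slowly.

Request:
{"op": "drive_tool", "data": {
  "moves": [0, 0, 0, 0.1, 0, 0, 0, 0, 0, 0, 0.1, 0, 0, 0, 0, 0, 0, 0.1, 0, 0, 0, 0, 0, 0, 0.1, 0, 0, 0, 0, 0, 0, 0.1, 0, 0, 0, 0, 0, 0, 0.1, 0, 0, 0, 0, 0, 0, 0.06, 0, 0, 0, 0, 0, 0, 0.06, 0, 0, 0, 0, 0, 0, 0.06, 0, 0, 0, 0, 0, 0, 0.06, 0, 0, 0]
}}

```text
t: 14.53
tool_pos: [549.0, 103.9, 29.2]
eef_rot: [180.0, 0.1, -8.8]
contact_force: [-7.0, -2.0, 1.7]
gripper_width: 0.435
grip_force: 30.0
```

```bash
python3 -c "
from h import *
st()"
```

```text
t 14.5333 dock 21.38 -3.54 z 29.23 F dock -6.6 -3.1 1.7 rot [ 1.7999e+02  7.0000e-02 -8.8400e+00]
```

Fine. The follower should be in contact now. Continuing at 1.2 mm a row.

Request:
{"op": "drive_tool", "data": {
  "moves": [0, 0, 0, 0.06, 0, 0, 0, 0, 0, 0, 0.06, 0, 0, 0, 0, 0, 0, 0.06, 0, 0, 0, 0, 0, 0, 0.06, 0, 0, 0, 0, 0, 0, 0.06, 0, 0, 0, 0, 0, 0, 0.06, 0, 0, 0, 0, 0, 0, 0.06, 0, 0, 0, 0, 0, 0, 0.06, 0, 0, 0, 0, 0, 0, 0.06, 0, 0, 0, 0, 0, 0, 0.06, 0, 0, 0]
}}

```text
t: 15.37
tool_pos: [560.7, 102.1, 29.2]
eef_rot: [180.0, 0.1, -8.8]
contact_force: [-8.0, -0.7, 2.5]
gripper_width: 0.436
grip_force: 30.0
```

```bash
python3 -c "
from h import *
st()"
```

```text
t 15.3667 dock 33.25 -3.5 z 29.24 F dock -7.8 -2.0 2.5 rot [ 1.7999e+02  8.0000e-02 -8.8300e+00]
```

Request:
{"op": "drive_tool", "data": {
  "moves": [0, 0, 0, 0.06, 0, 0, 0, 0, 0, 0, 0.06, 0, 0, 0, 0, 0, 0, 0.06, 0, 0, 0, 0, 0, 0, 0.06, 0, 0, 0, 0, 0, 0, 0.06, 0, 0, 0, 0, 0, 0, 0.06, 0, 0, 0, 0, 0, 0, 0.06, 0, 0, 0, 0, 0, 0, 0.06, 0, 0, 0, 0, 0, 0, 0.06, 0, 0, 0, 0, 0, 0, 0.06, 0, 0, 0, 0, 0, 0, 0.06, 0, 0, 0]
}}

```text
t: 16.28
tool_pos: [573.8, 100.1, 29.2]
eef_rot: [180.0, 0.1, -8.8]
contact_force: [-8.6, -1.7, 3.2]
gripper_width: 0.436
grip_force: 30.0
```

```bash
python3 -c "
from h import *
st()"
```

```text
t 16.2833 dock 46.45 -3.46 z 29.23 F dock -8.2 -3.0 3.2 rot [ 1.7999e+02  8.0000e-02 -8.8300e+00]
```

Request:
{"op": "drive_tool", "data": {
  "moves": [0, 0, 0, 0.04, 0, 0, 0, 0, 0, 0, 0.04, 0, 0, 0, 0, 0, 0, 0.04, 0, 0, 0, 0, 0, 0, 0.04, 0, 0, 0, 0, 0, 0, 0.04, 0, 0, 0, 0, 0, 0, 0, 0, 0, 0]
}}

```text
t: 16.78
tool_pos: [577.6, 99.6, 29.2]
eef_rot: [180.0, 0.1, -8.8]
contact_force: [-9.2, -0.0, 3.0]
gripper_width: 0.439
grip_force: 30.0
```

```bash
python3 -c "
from h import *
st()"
```

```text
t 16.7833 dock 50.35 -3.41 z 29.2 F dock -9.1 -1.4 3.0 rot [ 1.80e+02  1.00e-01 -8.83e+00]
```

Request:
{"op": "drive_tool", "data": {
  "moves": [0, 0, 0, 0.03, 0, 0, 0, 0, 0, 0, 0.03, 0, 0, 0, 0, 0, 0, 0.03, 0, 0, 0, 0, 0, 0, 0, 0, 0, 0, 0, 0, 0, 0, 0, 0, 0]
}}

```text
t: 17.2
tool_pos: [579.3, 99.3, 29.2]
eef_rot: [180.0, 0.1, -8.8]
contact_force: [-9.4, -1.1, 2.9]
gripper_width: 0.435
grip_force: 30.0
```

```bash
python3 -c "
from h import *
st()
a=vision.get_image('wrist')['frame'];b=vision.get_image('side')['frame'][110:210,220:400];c=vision.get_image('top')['frame'][140:260,160:260]
cv2.imwrite('pics/ws6.png',np.vstack([np.hstack([cv2.resize(a[40:400,160:480],(400,300)),cv2.convertScaleAbs(cv2.resize(c,(400,300)),alpha=2)]),cv2.resize(b,(800,300))]))"
```

```text
t 17.2 dock 52.08 -3.41 z 29.2 F dock -9.2 -2.5 2.9 rot [ 1.80e+02  1.00e-01 -8.84e+00]
```

View pics/ws6.png

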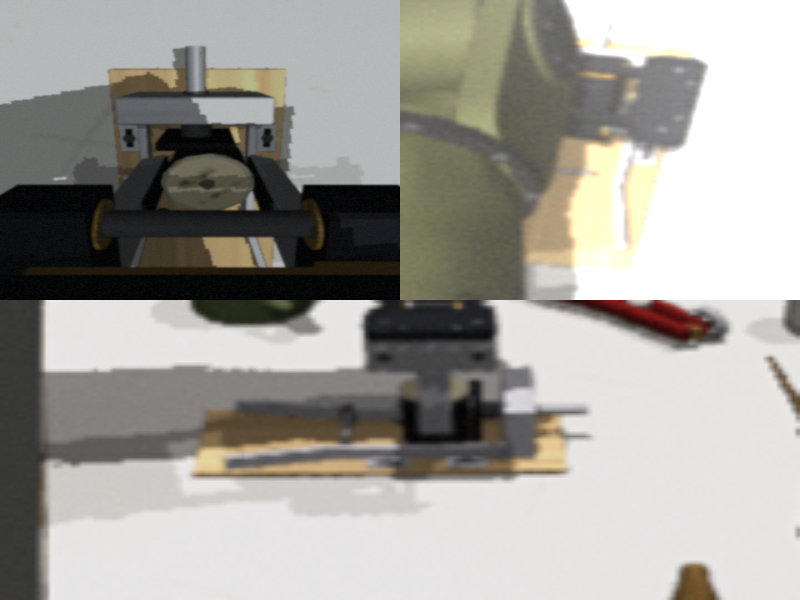

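The side view shows the flap straight across the channel, a short bar at (345,410–440) of the picture, behind the spool. The top view shows it at (555–595,172). I'll bring the spool back slowly with the grip held.

Request:
{"op": "drive_tool", "data": {
  "moves": [0, 0, 0, -0.03, 0, 0, 0, 0, 0, 0, -0.06, 0, 0, 0, 0, 0, 0, -0.06, 0, 0, 0, 0, 0, 0, -0.06, 0, 0, 0, 0, 0, 0, -0.06, 0, 0, 0, 0, 0, 0, -0.06, 0, 0, 0, 0, 0, 0, -0.06, 0, 0, 0, 0, 0, 0, -0.06, 0, 0, 0, 0, 0, 0, -0.06, 0, 0, 0, 0, 0, 0, -0.06, 0, 0, 0, 0, 0, 0, -0.06, 0, 0, 0, 0, 0, 0, -0.06, 0, 0, 0, 0, 0, 0, -0.06, 0, 0, 0, 0, 0, 0, -0.06, 0, 0, 0, 0, 0, 0, -0.06, 0, 0, 0, 0, 0, 0, -0.06, 0, 0, 0, 0, 0, 0, -0.06, 0, 0, 0, 0, 0, 0, -0.06, 0, 0, 0, 0, 0, 0, -0.06, 0, 0, 0, 0, 0, 0, -0.06, 0, 0, 0]
}}

```text
t: 19.02
tool_pos: [556.5, 102.8, 29.2]
eef_rot: [-180.0, 0.0, -8.8]
contact_force: [-6.4, -2.0, 0.4]
gripper_width: 0.436
grip_force: 30.0
```

```bash
python3 -c "
from h import *
st()"
```

```text
t 19.0167 dock 29.0 -3.47 z 29.24 F dock -6.0 -3.0 0.4 rot [-1.80e+02  4.00e-02 -8.84e+00]
```

Request:
{"op": "drive_tool", "data": {
  "moves": [0, 0, 0, -0.03, 0, 0, 0, 0, 0, 0, -0.03, 0, 0, 0, 0, 0, 0, -0.03, 0, 0, 0, 0, 0, 0, -0.03, 0, 0, 0, 0, 0, 0, -0.03, 0, 0, 0, 0, 0, 0, -0.03, 0, 0, 0, 0, 0, 0, -0.03, 0, 0, 0, 0, 0, 0, 0, 0, 0, 0]
}}

```text
t: 19.68
tool_pos: [552.4, 103.4, 29.2]
eef_rot: [-180.0, 0.0, -8.8]
contact_force: [-5.6, -1.8, 0.9]
gripper_width: 0.433
grip_force: 30.0
```

```bash
python3 -c "
from h import *
st()"
```

```text
t 19.6833 dock 24.87 -3.47 z 29.24 F dock -5.3 -2.6 0.9 rot [-1.80e+02  3.00e-02 -8.84e+00]
```

Request:
{"op": "drive_tool", "data": {
  "moves": [0, 0, 0, -0.02, 0, 0, 0, 0, 0, 0, -0.02, 0, 0, 0, 0, 0, 0, -0.02, 0, 0, 0, 0, 0, 0, 0, 0, 0, 0]
}}

```text
t: 20.02
tool_pos: [551.3, 103.6, 29.2]
eef_rot: [-180.0, 0.0, -8.8]
contact_force: [-4.9, -1.6, -0.1]
gripper_width: 0.433
grip_force: 30.0
```

```bash
python3 -c "
from h import *
st()"
```

```text
t 20.0167 dock 23.69 -3.49 z 29.21 F dock -4.6 -2.3 -0.1 rot [-1.80e+02  4.00e-02 -8.84e+00]
```

Request:
{"op": "drive_tool", "data": {
  "moves": [0, 0, 0, -0.02, 0, 0, 0, 0, 0, 0, -0.02, 0, 0, 0, 0, 0, 0, 0, 0, 0, 0]
}}

```text
t: 20.27
tool_pos: [550.5, 103.7, 29.2]
eef_rot: [-180.0, 0.0, -8.8]
contact_force: [-5.6, -2.0, -0.0]
gripper_width: 0.435
grip_force: 30.0
```

```bash
python3 -c "
from h import *
st()"
```

```text
t 20.2667 dock 22.9 -3.48 z 29.2 F dock -5.3 -2.8 -0.0 rot [-1.80e+02  3.00e-02 -8.84e+00]
```

Request:
{"op": "drive_tool", "data": {
  "moves": [0, 0, 0, -0.02, 0, 0, 0, 0, 0, 0, -0.02, 0, 0, 0, 0, 0, 0, 0, 0, 0, 0]
}}

```text
t: 20.52
tool_pos: [550.0, 103.8, 29.2]
eef_rot: [-180.0, -0.0, -8.8]
contact_force: [-3.6, -1.4, -1.4]
gripper_width: 0.437
grip_force: 30.0
```

```bash
python3 -c "
from h import *
st()"
```

```text
t 20.5167 dock 22.38 -3.51 z 29.23 F dock -3.3 -1.9 -1.4 rot [-1.7999e+02 -1.0000e-02 -8.8400e+00]
```

Request:
{"op": "drive_tool", "data": {
  "moves": [0, 0, 0, -0.02, 0, 0, 0, 0, 0, 0, -0.02, 0, 0, 0, 0, 0, 0, 0, 0, 0, 0]
}}

```text
t: 20.77
tool_pos: [549.6, 103.9, 29.3]
eef_rot: [-180.0, -0.1, -8.8]
contact_force: [1.4, -1.4, -3.6]
gripper_width: 0.435
grip_force: 30.0
```

```bash
python3 -c "
from h import *
st()
b=vision.get_image('side')['frame'][120:190,250:370];c=vision.get_image('top')['frame'][140:260,160:260]
cv2.imwrite('pics/ws7.png',np.hstack([cv2.convertScaleAbs(cv2.resize(c,(300,300)),alpha=2),cv2.resize(b,(500,300))]))"
```

```text
t 20.7667 dock 22.0 -3.44 z 29.33 F dock 1.6 -1.2 -3.6 rot [-1.7998e+02 -7.0000e-02 -8.8300e+00]
```

View pics/ws7.png

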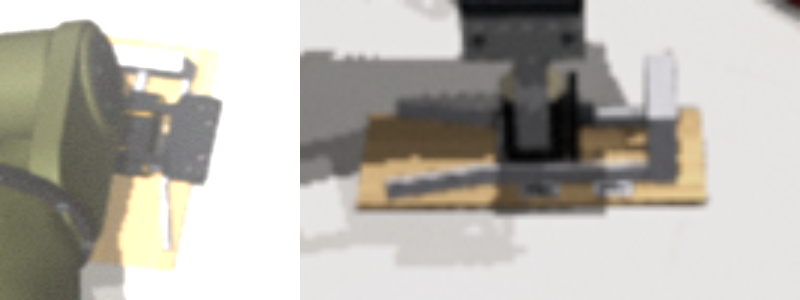

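The force rose from -5 to +1.6 N at x = 22, so the spool now rests against the shut flap. I'll lower slightly, let go and lift.

Request:
{"op": "drive_tool", "data": {
  "moves": [0, 0, 0, 0, 0, 0.02, 0, 0, 0, 0, 0, 0, 0, 0, 0, 0, 0, 0, 0, 0, 0.46, 0, 0, 0, 0, 0, 0, 0.5, 0, 0, 0, 0, 0, 0, 0.6, 0, 0, 0, 0, 0, 0, 0.7, 0, 0, 0, 0, 0, 0, 0.75, 0, 0, 0, 0, 0, 0, 0.75, 0, 0, 0, 0, 0, 0, 0.75]
}}

```text
t: 21.62
tool_pos: [549.1, 103.9, 28.8]
eef_rot: [-180.0, 0.0, -8.8]
contact_force: [-0.6, 0.1, -0.7]
gripper_width: 0.746
grip_force: 0.0
```

Request:
{"op": "drive_tool", "data": {
  "moves": [0, 0, 0, 0, 0, -0.2, 0.75, 0, 0, 0, 0, 0, -0.4, 0.75, 0, 0, 0, 0, 0, -0.7, 0.75, 0, 0, 0, 0, 0, -0.7, 0.75, 0, 0, 0, 0, 0, -0.7, 0.75, 0, 0, 0, 0, 0, -0.7, 0.75, 0, 0, 0, -0.5, 0, -0.7, 0.75, 0, 0, 0, -0.7, 0, -0.5, 0.75, 0, 0, 0, -0.7, 0, 0, 0.75, 0, 0, 0, -0.7, 0, 0, 0.75, 0, 0, 0, 0, 0, 0, 0.75]
}}

```text
t: 22.53
tool_pos: [496.4, 112.2, 121.8]
eef_rot: [-180.0, -0.0, -8.8]
contact_force: [-0.6, 0.1, 0.1]
gripper_width: 0.75
grip_force: 0.0
```

```bash
python3 -c "
from h import *
st()
a=vision.get_image('wrist');b=vision.get_image('side')['frame'][110:210,220:400]
for m in mark_of('spool_black_mid',a)[:1]:
    v=at_z(a,*m['point'],33)[:2]-O; print(m['confidence'],v@ex,v@ey)
cv2.imwrite('pics/ws8.png',np.hstack([cv2.resize(a['frame'][0:260,180:440],(400,400)),cv2.resize(b,(400,400))]))"
```

```text
t 22.5333 dock -31.87 -3.46 z 121.8 F dock -0.6 0.0 0.1 rot [-1.7999e+02 -2.0000e-02 -8.8000e+00]
0.93 23.567172582865354 -6.503092835554087
```

View pics/ws8.png

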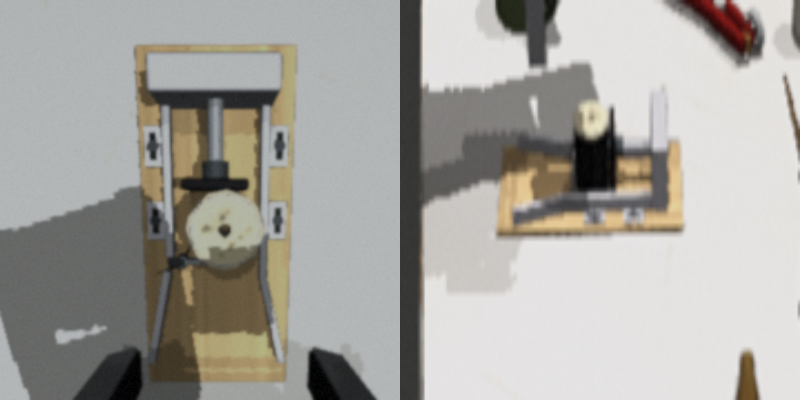

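The wrist view shows the spool upright at dock (23.6, -6.5), between the shut flap and the follower. The gripper is clear, so I'll hand in.

```bash
python3 -c "
from h import *
print(ticket.finish_job())"
```

```text
the job is handed in; nothing more can be done
None
```

The spool was pushed in through the flap, brought back to rest upright between the shut flap and the follower, and released; I handed the job in at about 22.5 s, and the hand-in returned no verdict.

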